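# Stack wedge-shaped assay ingots head to tail and crosswise

## Task

In the grey tray lies a wedge-shaped aluminium sample ingot with a red band. Set the blue-banded ingot down along the top of it, centred and turned end for end (its thick end over the red one's thin end) so that the pile comes out level, then set the yellow-banded ingot down centred and crosswise on top, lying level. Do not drop the ingots, keep the red one where it lies, and leave the green-banded one alone.

Things in the scene. Friction and masses are not known exactly. Their poses are not given: they have to be found in the camera images.
- tray_in (a point): Centre of the inner floor of the grey tray, a fixed 220 x 220 mm square with a 12 mm high rim; the red-banded ingot lies on this floor, 6 mm above the table.
- base_pig_mid (a point): Centre of the red-banded ingot, flat in the tray. All four ingots are alike but for the band's colour: loose aluminium wedges, 0.3 to 0.55 kg, 115 mm long (own x), 42 mm wide (own y; long sides upright, parallel), underside flat, top sloping evenly from 38 mm high at the thick end (own +x) to 24 mm at the thin end (6.9 degrees). The point: mid-length, 15.5 mm above the underside.
- blue_pig_mid (a point): Centre of the blue-banded ingot, which lies flat on the table; shape, size, point and axes as for the red-banded one. Every ingot's band crosses it near its thick end, 24 to 46 mm from the middle.
- blue_pig_thick (a point): Centre of the end face of the blue-banded ingot's thick end, 57.5 mm along its own +x from its middle, 19 mm above the underside.
- yellow_pig_mid (a point): Centre of the yellow-banded ingot, which lies flat on the table; same shape, size, point and axes as the red-banded one.
- green_pig_mid (a point): Centre of the green-banded ingot, which lies flat on the table and must be left alone; same shape, size, point and axes as the red-banded one.
Things that resemble listed ones, but are neither listed nor needed, are in the scene too. What is shaped like the part that bears blue_pig_mid but orange is not meant.

How it is judged (in metres and radians):
On the way:
1. the blue-banded ingot lies along the red-banded one, thick end over thin end, let go (horizontal distance between blue_pig_mid and base_pig_mid below 0.02 m and angle between the x axis of blue_pig_mid and the x axis of base_pig_mid, either way round below 0.26 rad and x of blue_pig_thick in the frame of base_pig_mid below -0.03 m and z of blue_pig_mid in the frame of base_pig_mid between 0.024 and 0.038 m and contact force between the fingers and blue_pig below 0.1 N and linear speed of blue_pig below 0.03 m/s), for 0.2 s.
At the end, for the whole second after the job is handed in: Red flat in the tray, moved under 20 mm; blue resting on it, thick end over thin end, centres within 20 mm in plan, lengthwise within 13 degrees; yellow resting on blue, centres within 20 mm, crosswise within 12 degrees, level within 5 degrees; all at rest (horizontal distance between blue_pig_mid and base_pig_mid below 0.02 m and angle between the x axis of blue_pig_mid and the x axis of base_pig_mid, either way round below 0.26 rad and x of blue_pig_thick in the frame of base_pig_mid below -0.03 m and z of blue_pig_mid in the frame of base_pig_mid between 0.024 and 0.038 m and horizontal distance between yellow_pig_mid and blue_pig_mid below 0.02 m and angle between the x axis of yellow_pig_mid and the y axis of blue_pig_mid, either way round below 0.21 rad and angle between yellow_pig_mid's own z axis and vertical below 0.09 rad and z of yellow_pig_mid in the frame of base_pig_mid between 0.054 and 0.07 m and distance of base_pig_mid from where it was at the start of the episode below 0.02 m and angle between base_pig_mid's own z axis and vertical below 0.06 rad and linear speed of each of blue_pig, yellow_pig below 0.02 m/s); the robot touches nothing.
It fails at once if the green-banded ingot is moved by more than 30 mm (distance of green_pig_mid from where it was at the start of the episode above 0.03 m).
It fails at once if the blue-banded ingot is dropped (falls free by more than about 35 mm) (linear speed of blue_pig above 0.85 m/s and contact force between the fingers and blue_pig below 0.1 N).
It fails at once if the yellow-banded ingot is dropped (falls free by more than about 35 mm) (linear speed of yellow_pig above 0.85 m/s and contact force between the fingers and yellow_pig below 0.1 N).
It also fails if it takes over 58 s, if anything falls off the work surface, if the arm or the gripper's body presses on something with over 40 N, if the wrist force passes 120 N, or if a joint passes its speed limit or range.

## Robot

A 6-joint arm with a two-finger parallel gripper is mounted at the origin on the work surface. World frame = base frame: x ahead of the robot, y to its left, z up, the work surface at z = 0. Lengths are in mm, angles in rad, forces in N, time in s.
With the tool pointing down it reaches from about 300 to 775 mm from the base axis. Payload 14.6 kg.
Tool frame: the origin (TCP) lies midway between the tips of the shut fingers; the grasp point (between the pads) lies 19 mm behind it; y points along the fingers, z is the direction in which the jaws open and shut, and the axes are right-handed (so a half turn about y gives the same grasp; the last joint's range is limited). The gripper opens to 94 mm and grips with 3 to 60 N. Pads are 16 mm wide; open, the fingers measure 119 mm over their backs; the gripper's body (75 mm by 177 mm) begins 78 mm behind the grasp point.
Start: joints at [1.151, 0.3, 1.521, -0, 1.321, -0.067], TCP at [190.037, 516.116, 205.446] pointing down, gripper open.
Joint ranges: [-3.03, 3.03], [-0.79, 2.21], [0.23, 2.52], [-1.04, 4.18], [0, 3.07], [-2.55, 2.55]. Speed limits (rad/s): [2.22, 2.22, 2.57, 3.14, 3.14, 3.14].

## Interface

Orientations are given as [roll, pitch, yaw] about the fixed x, y, z axes, in that order (R = Rz(yaw) Ry(pitch) Rx(roll)).
In Python, from cell import manip gives the robot as it stands.
- The arm moves only by the tool play_rows, never from a script. Its argument "series" is a list of rows, each a list of 3 entries, a list of its own where there are three numbers: the shift along the tool's x, y, z in m, then the turn about the tool's y in rad, then the closure, from 0 (fully open) to 1 (shut). In form: [[[dx, dy, dz], twist, grip], ...]. A call has 1 to 20 rows; each row is the pose to reach, as a shift and turn from the pose measured when the call began, along the tool's axes at that moment; what a row does not reach only later rows make up. A row lasts 1/10 s, in which the tool goes at most 50 mm and 8.59 degrees, less where a joint would pass 70% of its speed; a pose out of reach is approached as far as the arm can. A call with a gripper value outside its range is refused whole. The fingers move at their own pace and stop on an object; "squeeze" is the grip in N (left out, the last holds). Time passes only in rows, so rows that repeat a pose let the fingers close. It gives the time, the measured TCP pose, the force and the opening at its end, in the units of the state.
- manip.read_state(): the state, without advancing time (a new reading comes with each control period).
- manip.camera(name): name is "scene" or "top" or "wrist"; returns the picture (420x560x3 uint8, red, green, blue); there is no depth.
- manip.camera_params(name): a dict with "K" (3x3 intrinsics, pixels), "rvec" (rotation vector, rad) and "tvec" (3), from world to camera coordinates, as OpenCV has them. Camera axes: x right, y down, z forward; pixel columns grow to the right and rows downward; lengths in mm; the calibration is good to about 2 mm. The wrist camera is an equidistant fisheye: a pixel r from the principal point sees the ray r / f radians off the axis. A picture is of the moment at which its call begins: read the wrist's pose just before it. camera_params takes no time and is no camera call; for the wrist camera it gives the pose at the moment of the call.
- manip.sign_off(): hands the job in, once; it reports no verdict.
The state is a dict: "clock": time; "joints": joint angles; "qd": joint speeds; "effort": joint torques, N m; "eef_pos": TCP position; "eef_rot": TCP orientation; "wrist_force": force on the tool from outside, world axes, zero at the start; "moment": the same for the moment, N m; "finger_gap": finger opening in mm.
Only numpy, scipy, OpenCV 4.12 (cv2) and the standard library are available. Lean on these libraries where they do the work, as an engineer would, in place of code of your own. Each camera call takes 0.05 s, during which the arm holds its last target. There are 200 camera calls.

## Working session

There is one attempt and no reset: what is moved stays moved. The work goes in short steps, Python scripts to look and compute and a tool call to move; the robot and the scene stay as the last step left them, time stands still between calls to the robot, and variables do not carry over. Pictures are saved under pics/ and viewed, about 8 in all and at most 12, crops included, and the job is handed in when it is done.

Besides the shell and the picture viewer there is one more tool, called after "Emit:" as a command line: name --argument value ..., lists and objects as JSON in quotes. play_rows: Moves the arm, as the interface text tells. Its arguments: {"type":"object","properties":{"series":{"type":"array","items":{"type":"array"}},"squeeze":{"type":"number"}},"required":["series"]}

```bash
mkdir -p pics; ls; python3 - <<'E'
from cell import manip
import cv2
s=manip.read_state();print({k:s[k] for k in('clock','eef_pos','eef_rot','finger_gap')})
for n in('top','scene'):
    p=manip.camera_params(n);print(n,p)
    cv2.imwrite(f'pics/{n}0.png',manip.camera(n)[:,:,::-1])
E
```

```text
pics
{'clock': 0.0, 'eef_pos': array([189.95337403, 515.87301841, 204.87536085]), 'eef_rot': array([-1.57197669e+00,  7.92751861e-05, -3.52838631e-01]), 'finger_gap': 93.77933576697136}
top {'K': array([[474.11145052,   0.        , 284.35782412],
       [  0.        , 474.11145052, 207.45373281],
       [  0.        ,   0.        ,   1.        ]]), 'rvec': array([ 2.18592892, -2.19230765,  0.04701156]), 'tvec': array([  29.50902385,  527.98922384, 1246.62756115])}
scene {'K': array([[426.53993629,   0.        , 277.27645685],
       [  0.        , 426.53993629, 213.00821388],
       [  0.        ,   0.        ,   1.        ]]), 'rvec': array([ 1.70471182,  1.79346532, -0.79056791]), 'tvec': array([-1.32000291e+00, -3.30006424e+02,  1.41252280e+03])}
```

View pics/top0.png

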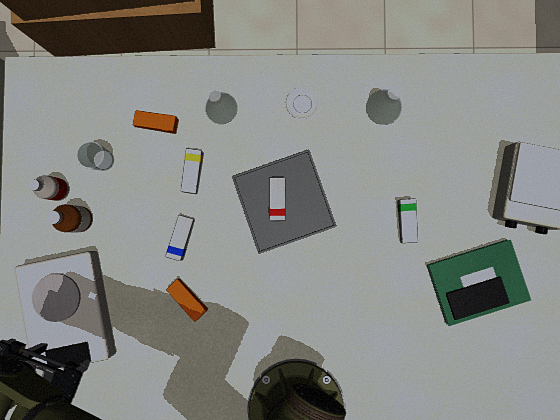

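View pics/scene0.png

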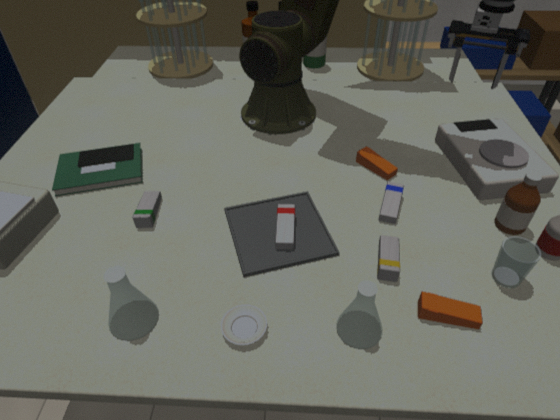

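Top view: the red-banded ingot is in the tray at (277,198), band end near the robot. Blue-banded is at (180,237), band at (176,251). Yellow-banded is at (192,170), band at (193,157). Green-banded is at (408,220). 
Could be mistaken for blue: the orange blocks at (155,121) and (187,298), which have no band, and the yellow and green ingots. I choose the one at (180,237) and check it in a crop.

```bash
cat > h.py <<'E'
from cell import manip
import cv2, numpy as np
def pose(p): R=cv2.Rodrigues(np.array(p['rvec'],float))[0]; return R,-R.T@np.array(p['tvec'],float).ravel()
def rays(p,uv,fish):
    uv=np.array(uv,float).reshape(-1,2);K=p['K'];x=(uv-[K[0,2],K[1,2]])/[K[0,0],K[1,1]]
    if fish:
        r=np.linalg.norm(x,axis=1)+1e-12;d=np.c_[x*(np.sin(r)/r)[:,None],np.cos(r)]
    else: d=np.c_[x,np.ones(len(x))]
    R,c=pose(p);return d@R,c
def cast(p,uv,z,fish=False):
    d,c=rays(p,uv,fish);return c+d*((z-c[2])/d[:,2])[:,None]
def cmask(im,col):
    h=cv2.cvtColor(im,cv2.COLOR_RGB2HSV);H,S,V=[h[...,i].astype(int) for i in range(3)]
    m={'blue':(H>110)&(H<130),'yellow':(H>22)&(H<34),'red':(H<6)|(H>174),'green':(H>45)&(H<75)}[col]&(S>120)&(V>60)
    return m.astype(np.uint8)
E
python3 - <<'E'
from h import *
im=cv2.imread('pics/top0.png')
cs=[im[y-35:y+35,x-35:x+35] for x,y in((277,198),(180,237),(192,170))]
cv2.imwrite('pics/crop.png',cv2.resize(np.hstack(cs),None,fx=3.8,fy=3.8,interpolation=cv2.INTER_NEAREST))
p=manip.camera_params('top');print(pose(p)[1])
rgb=im[:,:,::-1].copy()
for c,(x,y) in dict(red=(277,198),blue=(180,237),yellow=(192,170),green=(408,220)).items():
    m=cmask(rgb,c);w=np.zeros_like(m);w[y-35:y+35,x-35:x+35]=1
    pts=np.argwhere(m&w)[:,::-1].astype(np.float32);r=cv2.minAreaRect(pts)
    z=35+(6 if c=='red' else 0)
    print(c,len(pts),pts.mean(0),r,cast(p,pts.mean(0),z)[0])
E
```

```text
[ 460.57817068   14.70970068 1273.33226323]
red 121 [277.12396 211.93388] ((277.0, 211.5), (7.0, 16.0), 90.0) [515.02633565  46.54494698  41.        ]
blue 116 [174.94827 250.53448] ((174.86790466308594, 250.46224975585938), (15.933823585510254, 7.28010892868042), 15.945395469665527) [415.29515257 313.57040431  35.        ]
yellow 104 [192.07692 156.99039] ((192.06997680664062, 157.00997924804688), (15.414929389953613, 6.505383014678955), 8.13010311126709) [660.9689439  270.69634065  35.        ]
green 109 [407.52295 206.83487] ((407.67327880859375, 206.73269653320312), (6.9652605056762695, 16.11960220336914), 84.2894058227539) [ 527.55135169 -293.57382126   35.        ]
```

View pics/crop.png

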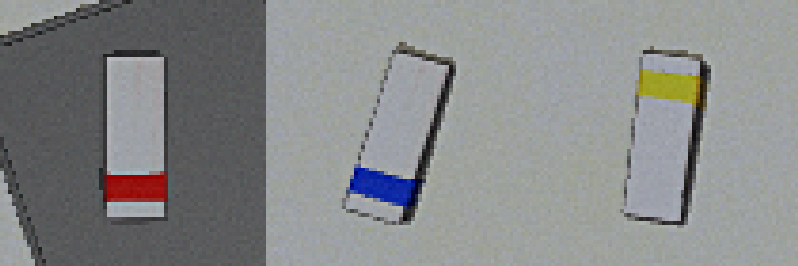

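The crop shows red at left with its band toward the robot. Blue in the middle has its band at the lower left, and yellow at right has its band at the top. The choice stands, so I move above blue.

Emit:
play_rows --series '[[[0.316,0,-0.109],-0.07,0],[[0.316,0,-0.109],-0.07,0],[[0.316,0,-0.109],-0.07,0],[[0.316,0,-0.109],-0.07,0],[[0.316,0,-0.109],-0.07,0],[[0.316,0,-0.109],-0.07,0],[[0.316,0,-0.109],-0.07,0],[[0.316,0,-0.109],-0.07,0],[[0.316,0,-0.109],-0.07,0],[[0.316,0,-0.109],-0.07,0],[[0.316,0,-0.109],-0.07,0]]'

```text
clock: 1.2
eef_pos: [448.1, 305.2, 205.1]
eef_rot: [-1.572, 0.0, -0.281]
wrist_force: [-0.7, -0.5, -0.3]
finger_gap: 94.3
```

```bash
python3 - <<'E'
from h import *
s=manip.read_state();print(s['eef_pos'],s['eef_rot'],s['clock'])
p=manip.camera_params('wrist');print(p,pose(p)[1])
cv2.imwrite('pics/w1.png',manip.camera('wrist')[:,:,::-1])
E
```

```text
[448.07249012 305.21621244 205.06394377] [-1.57178854e+00  2.20783081e-04 -2.81295259e-01] 1.2
{'K': array([[325.1922621 ,   0.        , 282.99661688],
       [  0.        , 325.1922621 , 210.44034286],
       [  0.        ,   0.        ,   1.        ]]), 'rvec': array([-2.33718093, -1.75660125, -0.22761002]), 'tvec': array([-417.30675048, -361.66198445,  300.72656086])} [377.67551084 325.81606342 382.86535588]
```

View pics/w1.png

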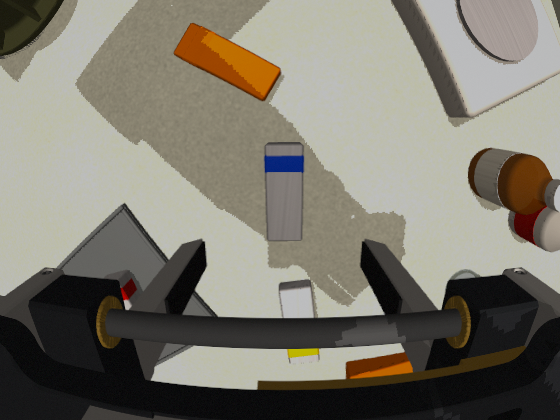

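Wrist view: blue is centred at about (284,192), its band at (284,163) and its thin-end top edge near row 241. It is well aligned with the jaws.

```bash
python3 - <<'E'
from h import *
p=manip.camera_params('wrist');im=cv2.imread('pics/w1.png')[:,:,::-1].copy()
m=cmask(im,'blue');ys,xs=np.nonzero(m);print(xs.min(),xs.max(),ys.min(),ys.max(),len(xs))
b=cast(p,[(xs.mean(),ys.mean())],35.3,True)[0];print('band',b)
# side edges of band
L=cast(p,[(xs.min(),ys.mean()),(xs.max()+1,ys.mean())],35.3,True);print(L,np.linalg.norm(L[0]-L[1]))
g=cv2.cvtColor(im,cv2.COLOR_RGB2GRAY).astype(int)
for c in(275,284,293): print(c,g[228:250,c])
for r in(190,215,232): print(r,g[r,258:275],g[r,294:312])
print(g[134:156,284])
E
```

```text
265 303 155 172 621
band [416.66635263 314.68785479  35.3       ]
[[411.00926903 295.33408269  35.3       ]
 [422.6358049  335.55987005  35.3       ]] 41.87230952342612
275 [123 122 122 122 121 121 120 120 120 119 120 116  93 112 129 131 129 131
 131 131 131 130]
284 [119 119 118 119 120 120 120 120 120 121 121 120  93 117 139 138 134 132
 130 130 129 131]
293 [122 120 121 121 121 120 120 120 119 119 120 119  94 134 135 132 132 133
 129 128 127 125]
190 [133 130 129 130 136 141 140 113  92 115 122 119 120 120 119 122 123] [125 126 125 123 122 122 125 110  88 112 130 131 132 133 134 136 134 133]
215 [134 134 134 134 130 129 131 125  99  98 114 117 117 118 120 120 120] [122 123 122 121 123 124 119  98  99 124 133 131 129 130 131 131 128 128]
232 [143 138 132 130 129 130 130 129 111  89 106 117 116 118 118 120 121] [120 119 121 121 122 120 111  87 113 133 130 131 132 132 132 132 131 130]
[133 135 136 134 133 134 132 133  65  64  89 111 126 125 125 125 124 126
 124 124 127 100]
```

```bash
cat >> h.py <<'E'
def totool(dw,yaw): # world shift -> tool (x,y,z), mm
    c,s=np.cos(yaw),np.sin(yaw); return np.array([c*dw[0]+s*dw[1],-dw[2],-s*dw[0]+c*dw[1]])
E
python3 - <<'E'
from h import *
p=manip.camera_params('wrist')
t=cast(p,[(284.4,240.5)],24,True)[0]; b=np.array([416.67,314.69,0]); k=cast(p,[(284.3,145)],38,True)[0]
d=b-t;print('thin',t,'thick?',k,'len band-thin',np.hypot(*d[:2]))
u=d[:2]/np.hypot(*d[:2]);print('yaw',np.degrees(np.arctan2(u[1],u[0])))
m=t[:2]+57.5*u;m2=b[:2]-35*u;print(m,m2)
g=(m+m2)/2+4*u
print('grasp',g,totool(np.r_[g-[448.07,305.2],0],-.2813))
E
```

```text
thin [504.93248185 289.92846806  24.        ] thick? [397.54633973 320.78776341  38.        ] len band-thin 91.67005599226762
yaw 164.3288413321136
[449.56988114 305.46012746] [450.36897434 305.23594645]
grasp [446.11811639 306.42850022] [-2.21620308 -0.          0.63836223]
```

Emit:
play_rows --series '[[[-0.002,0.05,0.001],-0.01,0],[[-0.002,0.1,0.001],-0.01,0],[[-0.002,0.15,0.001],-0.01,0],[[-0.002,0.18,0.001],-0.01,0],[[-0.002,0.2,0.001],-0.01,0],[[-0.002,0.2,0.001],-0.01,0],[[-0.002,0.2,0.001],-0.01,0],[[-0.002,0.2,0.001],-0.01,1],[[-0.002,0.2,0.001],-0.01,1],[[-0.002,0.2,0.001],-0.01,1],[[-0.002,0.2,0.001],-0.01,1],[[-0.002,0.2,0.001],-0.01,1],[[-0.002,0.2,0.001],-0.01,1],[[-0.002,0.2,0.001],-0.01,1]]' --squeeze 30

```text
clock: 2.65
eef_pos: [446.4, 306.5, 5.1]
eef_rot: [-1.572, 0.0, -0.271]
wrist_force: [0.6, -0.0, 1.9]
finger_gap: 41.7
```

Emit:
play_rows --series '[[[0,-0.03,0],0,1],[[0,-0.07,0],0,1],[[0,-0.11,0],0,1],[[0,-0.15,0],0,1],[[0.03,-0.15,-0.03],0.15,1],[[0.06,-0.15,-0.05],0.3,1],[[0.09,-0.15,-0.08],0.44,1],[[0.12,-0.15,-0.1],0.59,1],[[0.142,-0.15,-0.122],0.74,1],[[0.142,-0.15,-0.122],0.88,1],[[0.142,-0.15,-0.122],1.03,1],[[0.142,-0.15,-0.122],1.18,1],[[0.142,-0.15,-0.122],1.32,1],[[0.142,-0.15,-0.122],1.47,1],[[0.142,-0.15,-0.122],1.61,1]]'

```text
clock: 4.15
eef_pos: [550.2, 150.9, 154.5]
eef_rot: [-1.572, -0.002, -1.887]
wrist_force: [0.1, -0.0, -3.6]
finger_gap: 41.4
```

Emit:
play_rows --series '[[[0,0,0],0.15,1],[[0,0,0],0.3,1],[[0,0,0],0.44,1],[[0,0,0],0.59,1],[[0,0,0],0.74,1],[[0,0,0],0.88,1],[[0,0,0],1.03,1],[[0,0,0],1.17,1],[[0,0,0],1.26,1],[[0,0,0],1.26,1],[[0,0,0],1.26,1]]'

```text
clock: 5.25
eef_pos: [550.0, 150.9, 154.1]
eef_rot: [-1.569, -0.003, 3.139]
wrist_force: [0.0, 0.7, -4.0]
finger_gap: 41.9
```

```bash
python3 - <<'E'
from h import *
s=manip.read_state();print(s['eef_pos'],s['eef_rot'],s['clock'],s['finger_gap'],s['wrist_force'])
p=manip.camera_params('wrist');print(pose(p)[1]);np.savez('p2.npz',K=p['K'],rvec=p['rvec'],tvec=p['tvec'])
im=manip.camera('wrist');cv2.imwrite('pics/w2.png',im[:,:,::-1])
m=cmask(im,'red');n,l,st,c=cv2.connectedComponentsWithStats(m);print([(a.tolist(),b) for a,b in zip(st[1:],c[1:]) if a[4]>50])
E
```

```text
[549.96731006 150.88403502 154.10380834] [-1.56945543e+00 -2.65922803e-03  3.13853014e+00] 5.25 41.86350846114984 [ 0.01407157  0.72833347 -4.0387072 ]
[626.19700118 150.63723837 331.66712528]
[([360, 223, 48, 28, 843], array([383.14709371, 239.81257414]))]
```

View pics/w2.png

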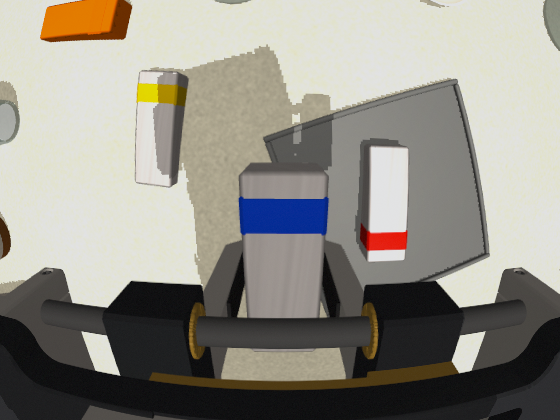

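Wrist view: blue is held level with its band at (284,215). Red is fully visible at (385,203), with its top's right edge near column 408. Yellow is at (160,128).

```bash
python3 - <<'E'
from h import *
p=dict(np.load('p2.npz'));im=cv2.imread('pics/w2.png')[:,:,::-1].copy()
g=im.max(2).astype(int)
# red: outer right edge of top surface per row
for r in(155,180,205,222,240,252): print(r,g[r,356:376],'|',g[r,402:414])
for c in(378,385,395,403): print(c,g[138:154,c],'|',g[254:266,c])
E
```

```text
155 [143 143 143 141 104  86  86  82  75  75  74  75  80 117 173 218 227 228
 228 228] | [226 226 226 227 226 219 157 125 136 135 135 137]
180 [143 142 138  86  85  86  83  76  74  74  74  77  76 121 175 226 228 227
 228 227] | [226 227 226 226 226 214 149 131 137 136 136 136]
205 [142 142  95  85  84  82  77  75  73  75  77  75  95 146 208 225 228 227
 228 227] | [226 227 226 227 227 169 119 136 137 136 136 136]
222 [ 83  83  84  84  83  76  75  72  74  76  76  79 118 177 220 227 228 227
 228 227] | [227 227 227 227 191 119 135 135 135 135 136 135]
240 [ 86  84  84  80  76  76  76  75  75  77  94 158 179 216 229 229 230 230
 230 229] | [230 230 230 230 187 146 135 134 135 135 134 134]
252 [139 138 138 138 137 112  76  75  76  73  76 125 186 226 228 228 228 227
 228 227] | [227 227 219 133 132 135 134 134 133 133 133 134]
378 [112  86  87  85  87  87  82  96 152 204 226 227 226 226 226 227] | [227 228 227 227 228 228 227 172 136 135 136 135]
385 [128  86  87  87  86  86  83  85 138 198 228 228 227 227 227 227] | [228 227 227 228 227 227 220 152 136 136 135 134]
395 [138 137  93  86  85  86  85  86 116 175 219 226 226 226 227 226] | [226 227 227 227 227 226 189 136 134 134 134 134]
403 [136 136 135 136 137 136 135 125  93 157 207 226 226 226 226 226] | [226 226 225 225 223 212 128 132 133 133 133 135]
```

```bash
python3 - <<'E'
from h import *
p=dict(np.load('p2.npz'))
T=lambda uv,z:cast(p,[uv],z,True)[0]
thin=T((389.2,146.3),30);thick=T((385.8,261),44)
print(thin,thick,np.hypot(*(thick-thin)[:2]))
w=[]
for r,l,R in((155,369.3,408.6),(180,369.3,408.4),(205,368.8,407.6),(222,368.4,406.8),(240,367.6,406.4),(252,367.3,405.3)):
    z=30+14*(r-146.3)/114.7
    a,b=T((l,r),z),T((R,r),z);w.append((a+b)/2);print(np.hypot(*(a-b)[:2]))
w=np.array(w);print(w);print(np.polyfit(w[:,0],w[:,1],1))
# band in top view for check
u=(thick-thin)[:2];print('yaw',np.degrees(np.arctan2(u[1],u[0])),'mid',(thin+thick)/2, thin[:2]+57.5*u/np.hypot(*u),thick[:2]-57.5*u/np.hypot(*u))
E
```

```text
[608.33387982  48.28281855  30.        ] [496.13645567  47.60344771  44.        ] 112.19948097449975
40.47052996043696
40.41621841925513
40.40904899628331
40.301145152544656
41.17082705596939
40.65445540109583
[[600.08084831  48.13811275  31.06190061]
 [576.18269229  47.96493503  34.11333915]
 [552.12740194  47.93272585  37.16477768]
 [535.52889121  47.82537545  39.23975588]
 [517.59987149  47.42062752  41.43679163]
 [505.3892309   47.35280988  42.90148213]]
[8.26418163e-03 4.32451623e+01]
yaw -179.65307041255718 mid [552.23516775  47.94313313  37.        ] [550.83493391  47.93465452] [553.63540159  47.95161174]
```

Emit:
play_rows --series '[[[-0.001,0,0.025],0,1],[[-0.003,0,0.06],0,1],[[-0.004,0,0.09],0,1],[[-0.004,0,0.103],0,1],[[-0.004,0.03,0.103],0,1],[[-0.004,0.06,0.103],0,1],[[-0.004,0.085,0.103],0,1],[[-0.004,0.098,0.103],0,1],[[-0.004,0.098,0.103],0,1],[[-0.004,0.098,0.103],0,1]]'

```text
clock: 6.3
eef_pos: [554.0, 48.0, 57.3]
eef_rot: [-1.57, -0.001, 3.139]
wrist_force: [-0.1, 0.3, -3.5]
finger_gap: 41.8
```

```bash
python3 - <<'E'
from h import *
s=manip.read_state();print(s['eef_pos'],s['eef_rot'],s['clock'],s['finger_gap'],s['wrist_force'])
a=manip.camera('scene')[160:290,200:350,::-1];b=manip.camera('wrist')[:,:,::-1]
cv2.imwrite('pics/c3.png',np.hstack([cv2.resize(a,(450,390)),cv2.resize(b,(350,390))]))
E
```

```text
[554.01516108  47.97859003  57.28997207] [-1.56957138e+00 -1.35561549e-03  3.13895340e+00] 6.3 41.82413744772042 [-0.14417356  0.27093055 -3.46380756]
```

View pics/c3.png

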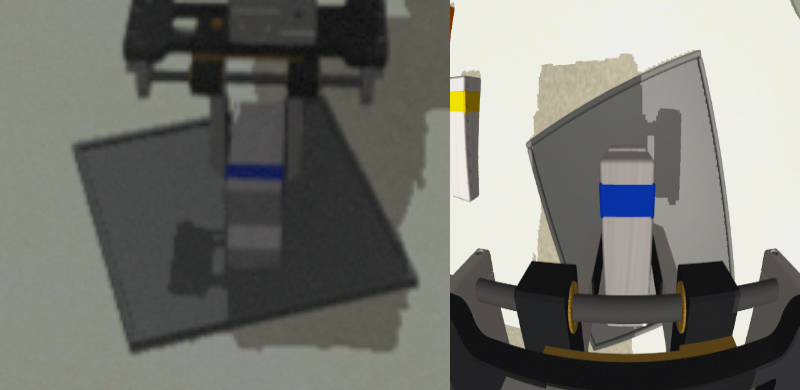

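Both views show blue above red, in line and with its thick end over red's thin end. I lower it slowly.

Emit:
play_rows --series '[[[0,0.003,0],0,1],[[0,0.005,0],0,1],[[0,0.007,0],0,1],[[0,0.008,0],0,1],[[0,0.009,0],0,1],[[0,0.01,0],0,1],[[0,0.011,0],0,1],[[0,0.012,0],0,1],[[0,0.013,0],0,1],[[0,0.014,0],0,1],[[0,0.0145,0],0,1],[[0,0.0145,0],0,1]]' --squeeze 14

```text
clock: 7.6
eef_pos: [554.2, 47.9, 43.2]
eef_rot: [-1.57, -0.0, 3.139]
wrist_force: [2.4, -0.2, -2.1]
finger_gap: 41.5
```

Emit:
play_rows --series '[[[0,0.001,0],0,1],[[0,0.0015,0],0,1],[[0,0.0015,0],0,1]]'

```text
clock: 7.9
eef_pos: [554.3, 47.8, 41.8]
eef_rot: [-1.569, -0.0, 3.139]
wrist_force: [2.0, 0.2, 2.6]
finger_gap: 42.1
```

Emit:
play_rows --series '[[[0,0,0],0,0.53],[[0,0,0],0,0.5],[[0,0,0],0,0.45],[[0,0,0],0,0.3],[[0,0,0],0,0],[[0,0,0],0,0],[[0,0,0],0,0],[[0,-0.03,0],0,0],[[0,-0.07,0],0,0],[[0,-0.12,0],0,0],[[0,-0.16,0],0,0],[[0,-0.16,0],0,0],[[0,-0.16,0],0,0]]'

```text
clock: 9.2
eef_pos: [554.4, 48.0, 202.2]
eef_rot: [-1.57, 0.001, 3.139]
wrist_force: [0.4, 0.6, -0.9]
finger_gap: 94.3
```

```bash
python3 - <<'E'
from h import *
s=manip.read_state();print(s['eef_pos'],s['eef_rot'],s['clock'],s['joints'])
p=manip.camera_params('wrist');np.savez('p4.npz',K=p['K'],rvec=p['rvec'],tvec=p['tvec']);print(pose(p)[1])
b=manip.camera('wrist');cv2.imwrite('pics/w4.png',b[:,:,::-1])
for c in('blue','yellow','red'):
    m=cmask(b,c);n,l,st,ce=cv2.connectedComponentsWithStats(m);print(c,[(x.tolist(),y) for x,y in zip(st[1:],ce[1:]) if x[4]>50])
E
```

```text
[554.40241912  48.04377513 202.15508327] [-1.56952705e+00  1.11519165e-03  3.13869815e+00] 9.2 [ 2.12562350e-02  3.16353300e-01  1.50732101e+00 -1.33877956e-03
  1.31683435e+00  1.59528343e+00]
[629.94949733  47.80730176 380.0117371 ]
blue [([262, 159, 43, 20, 783], array([283.26819923, 168.23499361]))]
yellow [([81, 103, 40, 17, 596], array([100.4295302 , 110.39765101]))]
red []
```

View pics/w4.png

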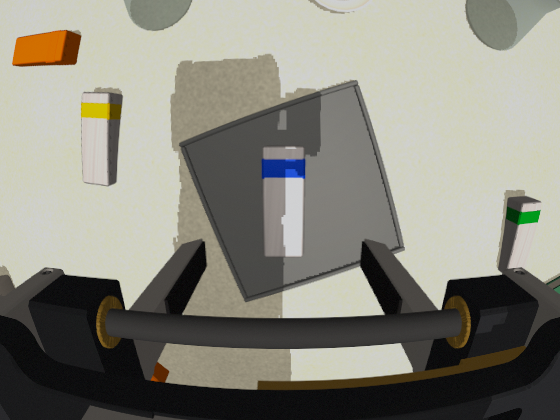

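Wrist view: blue lies along red, with its band at (283,168) over red's thin end. Ends are at about rows 148 and 256. Yellow is at (100,140). I work out blue's pose and move above yellow.

Emit:
play_rows --series '[[[-0.071,0,-0.226],0.1,0],[[-0.071,0,-0.226],0.1,0],[[-0.071,0,-0.226],0.1,0],[[-0.071,0,-0.226],0.1,0],[[-0.071,0,-0.226],0.1,0],[[-0.071,0,-0.226],0.1,0],[[-0.071,0,-0.226],0.1,0],[[-0.071,0,-0.226],0.1,0],[[-0.071,0,-0.226],0.1,0]]'

```text
clock: 10.15
eef_pos: [625.6, 272.6, 200.5]
eef_rot: [-1.569, -0.001, 3.037]
wrist_force: [-0.5, 0.2, 0.8]
finger_gap: 94.0
```

```bash
python3 - <<'E'
from h import *
q=dict(np.load('p4.npz'));im=cv2.imread('pics/w4.png')[:,:,::-1].copy()
T=lambda uv,z:cast(q,[uv],z,True)[0]
a,b,c=T((283.5,148),68),T((283.8,256),68),T((283.27,168.2),68);print('blue ends',a,b,np.hypot(*(a-b)[:2]),'band',c,'mid',(a+b)/2)
g=im.max(2).astype(int)
for col in(270,300):print(g[140:152,col],g[250:262,col])
s=manip.read_state();print(s['eef_pos'],s['eef_rot'],s['clock'])
p=manip.camera_params('wrist');np.savez('p5.npz',K=p['K'],rvec=p['rvec'],tvec=p['tvec']);print(pose(p)[1])
im=manip.camera('wrist');cv2.imwrite('pics/w5.png',im[:,:,::-1])
m=cmask(im,'yellow');n,l,st,ce=cv2.connectedComponentsWithStats(m)
i=1+st[1:,4].argmax();print(st[i],ce[i]);cx,cy=ce[i].astype(int)
g=im.min(2).astype(int)
for r in(cy+20,cy+40,cy+60):print(r,cx-27,g[r,cx-27:cx-10],cx+12,g[r,cx+12:cx+30])
print(cy+60,g[cy+60:cy+95,cx], cy-30,g[cy-30:cy,cx])
E
```

```text
blue ends [609.16478     46.67508105  68.        ] [498.53629762  46.71616828  68.        ] 110.62849000908798 band [589.59218841  46.96207227  68.        ] mid [553.85053881  46.69562466  68.        ]
[ 79  79  81  79  78  73  90 123 145 144 145 144] [141 140 139 137 138 132 106  75  75  74  74  76]
[ 80  79  79  79  79  78  93 127 152 152 151 152] [210 209 211 210 210 204 172 121 125 124 123 123]
[625.62286538 272.62359033 200.53300388] [-1.56916459e+00 -1.21941155e-03  3.03735928e+00] 10.15
[701.21102658 264.85309366 378.22820583]
[261 154  40  19 647] [280.49613601 163.01391036]
183 253 [121 118 114 115 118 120 122 110  90 103 119 118 116 116 116 117 117] 292 [122 121 118 119 119 111  88  97 113 116 116 117 119 123 123 124 123 121]
203 253 [113 115 114 114 117 120 117 100  84 109 116 114 115 114 115 119 119] 292 [119 119 120 122 109  85 101 119 118 118 120 122 120 119 119 120 118 118]
223 253 [116 116 116 116 117 116 109  90  93 110 113 113 116 118 117 118 119] 292 [119 120 118 101  85 103 118 119 117 117 117 117 118 120 120 120 118 115]
223 [119 119 119 120 119 120 119 119 119 118 118 117 117 116 117 117 115 104
  88 113 116 117 116 114 114 114 115 114 114 115 118 116 115 118 121] 133 [115 117 116 117 119 116 111 110  72  63  85 105 121 120 121 119 119 120
 120 120 120  97  40   0   0   0   0   0   0   0]
```

View pics/w5.png

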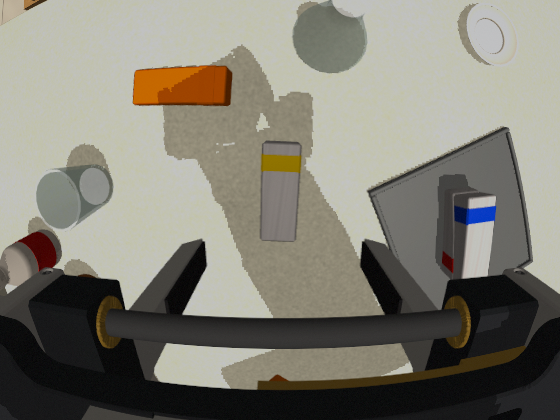

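Wrist view: yellow is centred at about (280,192), its band at (280,163) and its thin end near (278,241). It is turned slightly against the jaws.

```bash
python3 - <<'E'
from h import *
p=dict(np.load('p5.npz'));T=lambda uv,z:cast(p,[uv],z,True)[0]
b=T((280.8,163),35.3);t=T((277.7,241),24);k=T((281.3,144),38);print(b,t,k,np.hypot(*(b-t)[:2]))
c=[T(((l+r)/2+.5,y),z) for l,r,y,z in((261.1,298.2,183,33),(260.7,297.1,203,30),(260.4,296,223,27))];print(np.array(c))
P=np.array([k,b]+c+[t])[:,:2];vx=cv2.fitLine(P.astype(np.float32),cv2.DIST_L2,0,.01,.01).ravel();print(vx,np.degrees(np.arctan(vx[1]/vx[0])))
u=vx[:2]*np.sign(vx[0]);m=np.array([b[:2]-35*u,t[:2]+57.5*u]);print(m)
g=m.mean(0)+4*u;yaw=3.0374
print(g,totool(np.r_[g-[625.62,272.62],-196],yaw),'twist',-(np.arctan2(u[1],u[0])+np.pi-yaw))
E
```

```text
[662.01396373 270.40441371  35.3       ] [571.2779697 283.7725464  24.       ] [682.18623085 267.72589488  38.        ] 91.71547080210853
[[640.25102914 273.43705108  33.        ]
 [617.56566295 276.72005762  30.        ]
 [593.81590361 280.11131059  27.        ]]
[ 9.8976886e-01 -1.4267994e-01  6.2785181e+02  2.7536188e+02] -8.202953
[[627.37205318 275.39821197]
 [628.18967853 275.56844961]]
[631.7399413  274.91261101] [ -5.84831072 196.          -2.91667766] twist 0.038975716
```

Emit:
play_rows --series '[[[-0.006,0.05,-0.003],0.04,0],[[-0.006,0.1,-0.003],0.04,0],[[-0.006,0.145,-0.003],0.04,0],[[-0.006,0.175,-0.003],0.04,0],[[-0.006,0.195,-0.003],0.04,0],[[-0.006,0.195,-0.003],0.04,0],[[-0.006,0.195,-0.003],0.04,0],[[-0.006,0.195,-0.003],0.04,1],[[-0.006,0.195,-0.003],0.04,1],[[-0.006,0.195,-0.003],0.04,1],[[-0.006,0.195,-0.003],0.04,1],[[-0.006,0.195,-0.003],0.04,1],[[-0.006,0.195,-0.003],0.04,1],[[-0.006,0.195,-0.003],0.04,1]]' --squeeze 30

```text
clock: 11.6
eef_pos: [631.7, 274.9, 5.7]
eef_rot: [-1.569, -0.001, 2.997]
wrist_force: [-0.2, -0.3, 0.6]
finger_gap: 41.8
```

Emit:
play_rows --series '[[[0,-0.03,0],0,1],[[0,-0.07,0],0,1],[[0,-0.11,0],0,1],[[0,-0.145,0],0,1],[[0.008,-0.145,0.039],-0.15,1],[[0.015,-0.145,0.078],-0.29,1],[[0.022,-0.145,0.117],-0.43,1],[[0.03,-0.145,0.156],-0.57,1],[[0.037,-0.145,0.195],-0.72,1],[[0.0445,-0.145,0.234],-0.86,1],[[0.0445,-0.145,0.234],-1.01,1],[[0.0445,-0.145,0.234],-1.15,1],[[0.0445,-0.145,0.234],-1.29,1],[[0.0445,-0.145,0.234],-1.44,1],[[0.0445,-0.145,0.234],-1.58,1],[[0.0445,-0.145,0.234],-1.715,1],[[0.0445,-0.145,0.234],-1.715,1],[[0.0445,-0.145,0.234],-1.715,1]]'

```text
clock: 13.4
eef_pos: [554.0, 49.9, 150.8]
eef_rot: [-1.573, -0.001, -1.575]
wrist_force: [-0.4, -0.3, -4.4]
finger_gap: 41.7
```

Emit:
play_rows --series '[[[0,0.025,0],0,1],[[0,0.05,0],0,1],[[0,0.062,0],0,1],[[0,0.068,0],0,1],[[0,0.07,0],0,1],[[0,0.072,0],0,1],[[0,0.074,0],0,1],[[0,0.0755,0],0,1],[[0,0.0765,0],0,1],[[0,0.0765,0],0,1],[[0,0.0765,0],0,1]]' --squeeze 20

```text
clock: 14.5
eef_pos: [553.9, 49.8, 74.4]
eef_rot: [-1.572, -0.001, -1.575]
wrist_force: [-0.3, -0.0, -5.1]
finger_gap: 41.8
```

Emit:
play_rows --series '[[[0,0.0006,0],0,1],[[0,0.0012,0],0,1],[[0,0.0016,0],0,1],[[0,0.0016,0],0,1]]'

```text
clock: 14.9
eef_pos: [554.0, 49.8, 73.6]
eef_rot: [-1.572, -0.001, -1.575]
wrist_force: [-5.5, 0.5, 6.1]
finger_gap: 41.9
```

```bash
python3 - <<'E'
from h import *
a=manip.camera('scene')[150:280,200:350,::-1];b=manip.camera('wrist')[:,:,::-1]
cv2.imwrite('pics/c6.png',np.hstack([cv2.resize(a,(450,390)),cv2.resize(b,(350,390))]))
s=manip.read_state();print(s['wrist_force'])
E
```

```text
[-5.29624056  0.45695431  5.80600404]
```

View pics/c6.png

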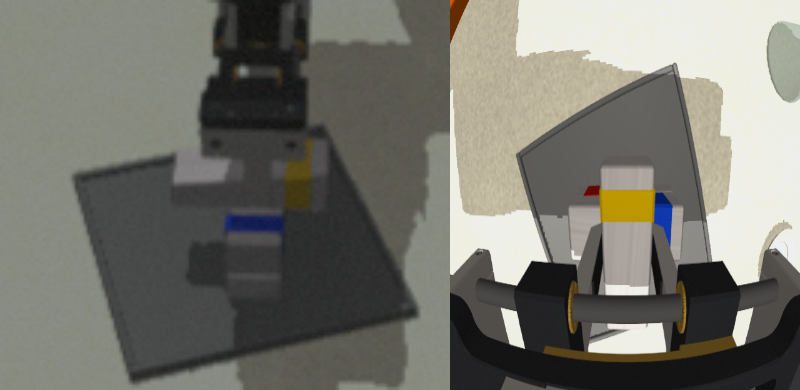

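Both views show yellow crosswise over the middle of blue and in contact, pressing about 10 N. I ease off a little and release.

Emit:
play_rows --series '[[[0,-0.0005,0],0,1],[[0,-0.0005,0],0,1],[[0,-0.0005,0],0,0.53],[[0,-0.0005,0],0,0.5],[[0,-0.0005,0],0,0.45],[[0,-0.0005,0],0,0.3],[[0,-0.0005,0],0,0],[[0,-0.0005,0],0,0],[[0,-0.0005,0],0,0],[[0,-0.03,0],0,0],[[0,-0.07,0],0,0],[[0,-0.12,0],0,0],[[0,-0.16,0],0,0],[[0,-0.16,0],0,0],[[0,-0.16,0],0,0]]'

```text
clock: 16.5
eef_pos: [554.3, 50.0, 233.9]
eef_rot: [-1.571, -0.001, -1.575]
wrist_force: [0.7, -0.2, -0.5]
finger_gap: 93.9
```

```bash
python3 - <<'E'
from h import *
s=manip.read_state();print(s['eef_pos'],s['eef_rot'],s['clock'],s['wrist_force'])
p=manip.camera_params('wrist');np.savez('p7.npz',K=p['K'],rvec=p['rvec'],tvec=p['tvec']);print(pose(p)[1])
b=manip.camera('wrist');cv2.imwrite('pics/w7.png',b[:,:,::-1])
for c,z in(('blue',68),('yellow',103),('red',41)):
    m=cmask(b,c);n,l,st,ce=cv2.connectedComponentsWithStats(m);print(c,[(x.tolist(),y,cast(p,[y],z,True)[0]) for x,y in zip(st[1:],ce[1:]) if x[4]>20])
a=manip.camera('scene')[150:280,200:350,::-1]
cv2.imwrite('pics/c7.png',np.hstack([cv2.resize(a,(350,390)),cv2.resize(b[:,:,::-1],(450,390))]))
E
```

```text
[554.28593564  50.01140281 233.91933351] [-1.57075729e+00 -1.23828095e-03 -1.57486235e+00] 16.5 [ 0.70845967 -0.18516973 -0.52029205]
[555.75271916 124.56418332 411.60047161]
blue [([305, 174, 19, 42, 660], array([314.12878788, 194.60757576]), array([589.26161254,  49.95272039,  68.        ]))]
yellow [([261, 164, 45, 20, 797], array([282.6097867 , 173.42659975]), array([555.26544425,  78.43289534, 103.        ]))]
red [([242, 171, 17, 4, 58], array([250.5862069 , 172.60344828]), array([518.25010733,  70.4458718 ,  41.        ]))]
```

View pics/c7.png

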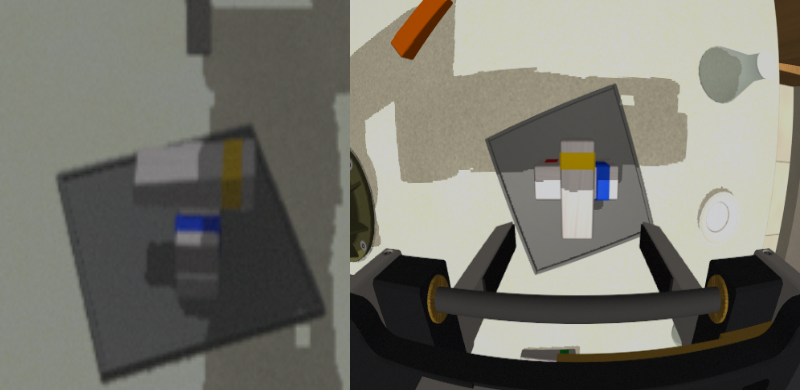

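The last view shows yellow resting crosswise on blue: its mid is about (555,44) and blue's about (554,47). The fingers are clear, so I hand in.

```bash
python3 -c "
from cell import manip
print(manip.sign_off(), manip.read_state()['clock'])"
```

```text
the job is handed in; nothing more can be done
the job is handed in; nothing more can be done
```

The pile is built and handed in at about 16.6 s on the clock. The hand-in gives no verdict, so these are my own camera checks.

- **Blue on red:** I turned blue end for end, set it on red so it tilted onto the slope in a light grip, and let go. Its centre measured about (554, 47) mm against red's (552, 48) mm. It lies lengthwise on red, with its thick end over red's thin end.
- **Yellow on blue:** I set it crosswise on top. Its centre is about (555, 44) mm, roughly 3 mm from blue's.
- **Levelness:** I judged this from the views and contact heights only; no tilt was measured.
- **Red and green:** The arm never went near green. Red was partly hidden at the end, so I did not measure it again. Blue's band, which sits on red, was within 1 mm in x and 3 mm in y of where it was after I placed it.
- **Disagreements:** Ingot lengths in the wrist views came out 3 to 4 mm short, so centres are good to about 2 to 3 mm. While setting yellow down the tool pressed about 10 N, with 5 N sideways. I eased off before release and saw no shift.

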